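# Stand the leaning yellow vase upright on the ware board

## Task

On the wooden ware board two vases lean in slanting rests. Tip the yellow one up out of its rest, gently, so that it stands upright on its narrow foot on the black rubber mat, then let go and watch it for about three seconds to be sure that it stays by itself without wobbling. Do not tip it over or bump it hard, and leave the blue vase leaning in its rest.

Things in the scene. Friction and masses are not known exactly. Their poses are not given: they have to be found in the camera images.
- yellow_vase: Loose solid round vase, yellow with white bands, 190 mm tall, 0.3 to 0.52 kg, centre of mass 83 mm up. Origin: centre of its foot's underside; z: up its axis to the mouth. Foot 50 mm diameter, straight taper to 30 mm at 150 mm, then flaring to 44 mm at the rim. Starts leaning 42 degrees from vertical, rim towards the board's -x, the -x edge of its foot on the mat, its body in a V rest.
- yellow_vase_rim (a point): Centre of the yellow vase's rim (closed mouth, drawn as a black disc), 190 mm up its axis. Pushing the rim's outermost edge slowly towards the board's +x tips the vase about its foot's edge without slipping; within about 17 degrees of vertical it drops upright by itself, before that it falls back into its rest if released.
- ware_board: Fixed plywood board 220 (x) by 320 (y) by 16 mm. Origin: centre of its underside, on the table; x: from the leaning vases' rims to their feet (roughly away from the robot); y: along the two leaning places, at y = -75 and +75 mm, either of which may hold the yellow vase; z up. Wooden V rests and posts stand at x = -70 to 0, within 30 mm of each place in y, up to 90 mm above the table.
- mat (a point): Centre of the top of the black rubber mat on the board, 20 mm above the table; axes as the board's. The mat is 115 mm (x) by 310 mm (y), centred 50 mm along x from the board's origin. A leaning vase's foot edge touches it 20 mm to the -x side of this point, so once upright the foot is centred 5 mm to its +x side. A leaning vase's lowest rim edge overhangs the board at about 160 mm above the table.
- blue_vase: The same vase in blue, leaning 42 degrees in the other rest, to be left leaning there. Origin: centre of its foot's underside; z: along its axis to the mouth.

How it is judged:
By the outcome, as a careful person would: the job done as asked, in the order asked, and still so for the second after the job is handed in, with the robot touching nothing.
It also fails if it takes over 45 s, if anything falls off the work surface, if the arm or the gripper's body presses on something with over 40 N, if the wrist force passes 120 N, or if a joint passes its speed limit or range.

## Robot

A 6-joint arm with a two-finger parallel gripper is mounted at the origin on the work surface. World frame = base frame: x ahead of the robot, y to its left, z up, the work surface at z = 0. Lengths are in m, angles in degrees, forces in N, time in s.
With the tool pointing down it reaches from about 0.25 to 0.725 m from the base axis. Payload 9.7 kg.
Tool frame: the origin (TCP) lies midway between the tips of the shut fingers; the grasp point (between the pads) lies 19 mm behind it (bot.grasp_offset is the distance from the TCP to the grasp point, in m); z points along the fingers, x is the direction in which the jaws open and shut, and the axes are right-handed (so a half turn about z gives the same grasp; the last joint's range is limited). The gripper opens to 85 mm and grips with 20 to 120 N. Pads are 22 mm wide; open, the fingers measure 114 mm over their backs; the gripper's body (76 mm by 85 mm) begins 54 mm behind the grasp point. The pads swing forward as they close: fully open they stand 13 mm farther back than shut.
Start: joints at [-63.713, 4.979, 10.078, 95.1, 0, 90], TCP at [0.244, -0.493, 0.193] pointing down, gripper open.
Joint ranges: [-179.16, 179.16], [-48.56, 103.87], [-65.8, 70.77], [-126.05, 130.52], [-82.76, 87.17], [-180, 180]. Speed limits (degrees/s): [127.2, 127.2, 147.25, 180, 180, 180].

## Interface

Orientations are given as [roll, pitch, yaw] about the fixed x, y, z axes, in that order (R = Rz(yaw) Ry(pitch) Rx(roll)).
In Python, from workcell import bot gives the robot as it stands.
- The arm moves only by the tool send_rows, never from a script. Its argument "targets" is a list of rows, each a list of 5 numbers: the closure, from 0 (fully open) to 1 (shut), then the shift along the world's x, y, z in mm, then the turn about the world's z in degrees. A call has 1 to 10 rows; each row is the pose to reach, as a shift and turn from the pose commanded when the call began; what a row does not reach only later rows make up. A row lasts 1/8 s, in which the tool goes at most 62.5 mm and 10.7 degrees, less where a joint would pass 70% of its speed; a pose out of reach is approached as far as the arm can. A call with a gripper value outside its range is refused whole. The fingers move at their own pace and stop on an object; "squeeze" is the grip in N (left out, the last holds). Time passes only in rows, so rows that repeat a pose let the fingers close. It gives the time, the measured TCP pose, the force and the opening at its end, in the units of the state.
- bot.get_obs(): the state, without advancing time (a new reading comes with each control period).
- bot.camera(name): name is "scene" or "side" or "wrist"; returns a dict with "pixels" (420x560x3 uint8, red, green, blue), "intrinsics" (3x3 intrinsics, pixels), "view" (4x4, takes a point from world to camera coordinates); the wrist camera has in their place "mount" (4x4, takes a point from camera to tool coordinates, whose origin is the TCP and whose axes are the tool frame's). Camera axes: x right, y down, z forward; pixel columns grow to the right and rows downward; lengths in m; the calibration is good to about 2 mm. A picture is of the moment at which its call begins: read the wrist's pose just before it. There is no depth.
- bot.job_done(): hands the job in, once; it reports no verdict.
The state is a dict: "time": time; "q": joint angles; "qd": joint speeds; "joint_efforts": joint torques, N m; "ee_pos": TCP position; "tcp_rot": TCP orientation; "wrist_force": force on the tool from outside, world axes, zero at the start; "torque": the same for the moment, N m; "opening": finger opening in m.
Only numpy, scipy, OpenCV 4.12 (cv2) and the standard library are available. Lean on these libraries where they do the work, as an engineer would, in place of code of your own. Each camera call takes 0.05 s, during which the arm holds its last target.

## Working session

There is one attempt and no reset: what is moved stays moved. The work goes in short steps, Python scripts to look and compute and a tool call to move; the robot and the scene stay as the last step left them, time stands still between calls to the robot, and variables do not carry over. Pictures are saved under pics/ and viewed, and the job is handed in when it is done.

Besides the shell and the picture viewer there is one more tool, called after ">>>" in YAML: its name, and indented under it one key for each argument. send_rows: Moves the arm, as the interface text tells. Its arguments: {"type":"object","properties":{"targets":{"type":"array","items":{"type":"array","items":{"type":"number"}}},"squeeze":{"type":"number"}},"required":["targets"]}

```bash
mkdir -p pics
python3 - <<'E'
from workcell import bot
import cv2,numpy as np
print(bot.get_obs())
for n in ["scene","side","wrist"]:
    c=bot.camera(n); cv2.imwrite(f"pics/{n}0.png",c["pixels"][:,:,::-1])
    print(n,c["intrinsics"].tolist(),np.round(c.get("view",c.get("mount")),4).tolist())
E
```

```text
{'time': 0.0, 'q': array([-6.37137010e+01,  5.01166571e+00,  1.00332329e+01,  9.50997461e+01,
       -1.18718487e-03,  8.99992518e+01]), 'qd': array([ 0.0470278 , -0.02523015,  0.06438592, -0.07018727,  0.00033462,
        0.01089619]), 'joint_efforts': array([-2.61837013e-04, -5.20386422e+01,  4.64801252e+01,  1.62709260e-02,
       -6.23265237e-05,  2.79523306e-05]), 'ee_pos': array([ 0.24343665, -0.49286844,  0.19186675]), 'tcp_rot': array([ 1.79998814e+02,  7.81788692e-02, -6.37129529e+01]), 'wrist_force': array([-0.40160217, -1.14363204, -0.31336506]), 'torque': array([0.01988572, 0.00240527, 0.02274986]), 'opening': 0.08538354501422514}
scene [[488.48759139078, 0.0, 283.5300264457298], [0.0, 488.48759139078, 200.44366590510305], [0.0, 0.0, 1.0]] [[-0.824, 0.5664, -0.0096, 0.4521], [0.3609, 0.5117, -0.7797, -0.1098], [-0.4367, -0.646, -0.6261, 1.0831], [0.0, 0.0, 0.0, 1.0]]
side [[471.1919583703435, 0.0, 276.60543961696544], [0.0, 471.1919583703435, 211.04324249063035], [0.0, 0.0, 1.0]] [[0.9233, -0.384, -0.0004, -0.5034], [-0.2729, -0.6554, -0.7043, 0.2769], [0.2702, 0.6504, -0.7099, 0.5765], [0.0, 0.0, 0.0, 1.0]]
wrist [[332.6316538662593, 0.0, 278.16050543345403], [0.0, 332.6316538662593, 208.32993616779825], [0.0, 0.0, 1.0]] [[1.0, -0.0002, -0.0006, -0.0002], [0.0003, 0.9463, 0.3233, -0.084], [0.0005, -0.3233, 0.9463, -0.1811], [0.0, 0.0, 0.0, 1.0]]
```

View pics/scene0.png

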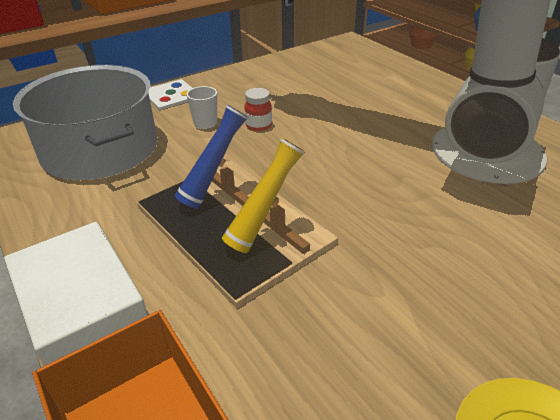

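View pics/side0.png

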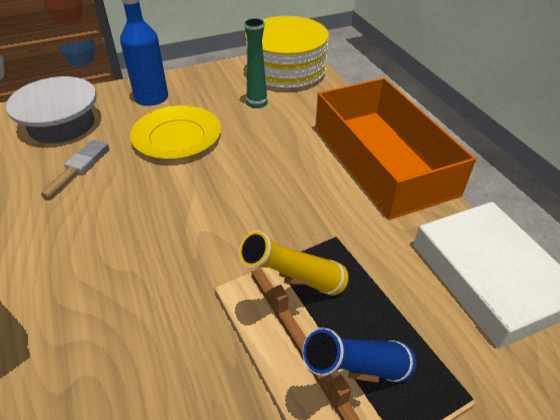

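View pics/wrist0.png

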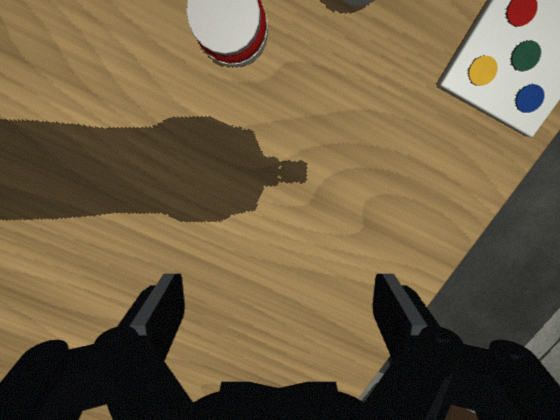

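Scene view: the yellow rim is near (290,148) and its foot near (238,243), with the blue vase to the left. Side view: the yellow rim is at about (255,248). I'll enlarge both for precise points.

Run:
```python
import cv2
a=cv2.imread("pics/scene0.png")[95:315,130:350]; cv2.imwrite("pics/sc.png",cv2.resize(a,(594*220//220,594),interpolation=cv2.INTER_CUBIC))
a=cv2.imread("pics/side0.png")[220:420,205:475]; cv2.imwrite("pics/sd.png",cv2.resize(a,(783,580),interpolation=cv2.INTER_CUBIC))
```

```text
(no output)
```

View pics/sc.png

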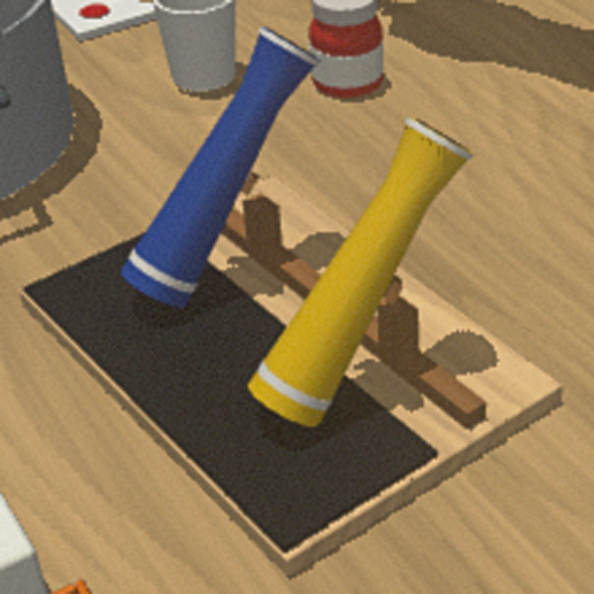

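View pics/sd.png

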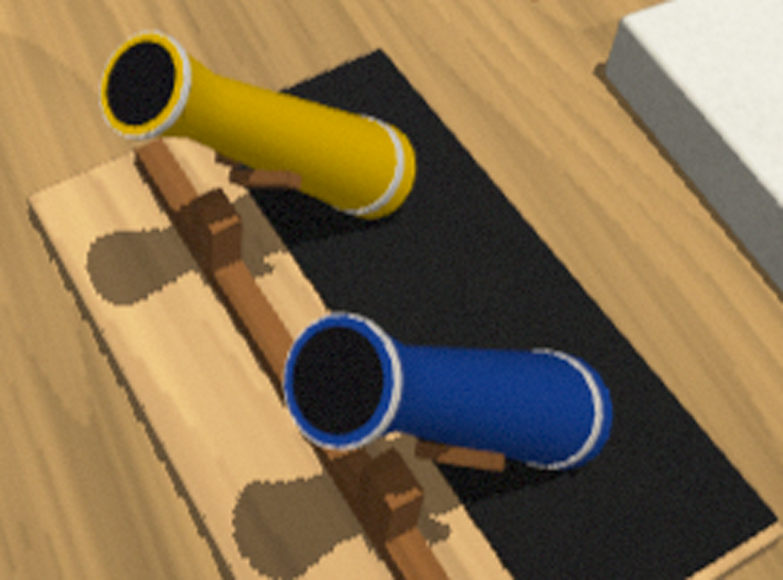

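```bash
cat > h.py <<'E'
import numpy as np
K={"scene":np.array([[488.4876,0,283.53],[0,488.4876,200.4437],[0,0,1]]),"side":np.array([[471.192,0,276.6054],[0,471.192,211.0432],[0,0,1]])}
V={"scene":np.array([[-0.824,0.5664,-0.0096,0.4521],[0.3609,0.5117,-0.7797,-0.1098],[-0.4367,-0.646,-0.6261,1.0831]]),"side":np.array([[0.9233,-0.384,-0.0004,-0.5034],[-0.2729,-0.6554,-0.7043,0.2769],[0.2702,0.6504,-0.7099,0.5765]])}
def proj(n,p):
    q=K[n]@(V[n]@np.append(p,1)); return q[:2]/q[2]
def ray(n,u):
    R=V[n][:,:3];t=V[n][:,3]; d=R.T@np.linalg.inv(K[n])@np.array([u[0],u[1],1]); return -R.T@t,d/np.linalg.norm(d)
E
python3 - <<'E'
from h import *
from scipy.optimize import least_squares
S=lambda u,v:(130+u/2.7,95+v/2.7)
D=lambda u,v:(205+u/2.9,220+v/2.9)
c,s=np.cos(np.radians(42)),np.sin(np.radians(42))
# vase frame: pivot at mat-frame x=-20 => board x 30; axis dir (-s,0,c); foot center = pivot + 25*(c,0,s)
rim=np.array([30,0,20])+25*np.array([c,0,s])+190*np.array([-s,0,c]); print("rim board",rim)
obs=[("scene",S(25,290),(107.5,-155,20)),("scene",S(288,550),(107.5,155,20)),("scene",S(437,453),(-7.5,155,20)),
("scene",S(561,390),(-110,160,16)),("side",D(381,49),(107.5,155,20)),("side",D(777,520),(107.5,-155,20)),("side",D(30,200),(-110,160,16)),
("side",D(143,85),rim+[0,75,0]),("side",D(341,379),rim+[0,-75,0])]
def W(x,p):
    a=np.radians(x[2]);p=np.array(p)/1000; return np.array([x[0]+np.cos(a)*p[0]-np.sin(a)*p[1],x[1]+np.sin(a)*p[0]+np.cos(a)*p[1],p[2]])
f=lambda x:np.concatenate([proj(n,W(x,p))-u for n,u,p in obs])
r=least_squares(f,[.45,0,0],loss='soft_l1'); print(r.x); print(np.round(f(r.x).reshape(-1,2),1))
for nm,p in [("rim",rim+[0,75,0]),("lowrim",rim+[0,75,0]+22*np.array([-c,0,-s])),("highrim",rim+[0,75,0]+22*np.array([c,0,s])),("pivot",(30,75,20)),("up",(55,75,20)),("bluerim",rim-[0,75,0])]: print(nm,np.round(W(r.x,p),4))
E
```

```text
rim board [-78.55619457   0.         177.925782  ]
[ 0.58469328 -0.10962254  5.96194693]
[[-0.6 -1.6]
 [-1.5 -1.2]
 [ 0.5 -1.4]
 [ 0.8 -2.9]
 [-0.1 -0.5]
 [ 1.2 -0.1]
 [-1.1 -1.7]
 [-0.  -1.2]
 [ 0.  -0.2]]
rim [ 0.4988 -0.0432  0.1779]
lowrim [ 0.4825 -0.0449  0.1632]
highrim [ 0.515  -0.0415  0.1926]
pivot [ 0.6067 -0.0319  0.02  ]
up [ 0.6316 -0.0293  0.02  ]
bluerim [ 0.5144 -0.1924  0.1779]
```

The board fit is consistent: residuals are about 1–2 px, so roughly 2 mm. Board yaw is 6° and the yellow vase is at board y = +75.

Plan:
1. Straddle the rim with open jaws along the board's x.
2. Push with the rear pad along the rim edge's arc.
3. Catch the vase with the front pad as it drops upright.

I'll go above the rim first.

>>> send_rows:
  targets:
    - [0,0,0,60,0]
    - [0,30,50,100,10]
    - [0,60,100,100,18]
    - [0,95,155,100,28]
    - [0,130,215,100,38]
    - [0,165,270,100,48]
    - [0,200,330,100,58]
    - [0,240,390,100,66]
    - [0,262,430,100,69.7]
    - [0,275,452,100,69.7]

```text
time: 1.4
ee_pos: [0.5194, -0.0386, 0.2921]
tcp_rot: [-180.0, 0.0, 6.1]
wrist_force: [0.6, -0.8, 0.0]
opening: 0.0855
```

>>> send_rows:
  targets:
    - [0,0,0,0,0]
    - [0,0,0,0,0]
    - [0,0,0,0,0]

```text
time: 1.78
ee_pos: [0.5182, -0.042, 0.2928]
tcp_rot: [180.0, -0.0, 5.9]
wrist_force: [0.4, -0.7, -1.5]
opening: 0.0856
```

Run:
```python
from workcell import bot
import cv2,numpy as np
o=bot.get_obs(); print(o['time'],o['ee_pos'],o['tcp_rot'],o['wrist_force'],o['opening'],o['q'])
for n in ["wrist","side"]:
    c=bot.camera(n); cv2.imwrite(f"pics/{n}1.png",c["pixels"][:,:,::-1])
```

```text
1.775 [ 0.51818503 -0.04201921  0.29282141] [ 1.79990570e+02 -1.26463777e-02  5.91150554e+00] [ 0.42145936 -0.72412141 -1.48599221] 0.08556018669622627 [-4.63159455e+00  4.45035583e+00  2.09535860e+01  1.06489072e+02
 -6.95653416e-03  7.94569001e+01]
```

View pics/wrist1.png

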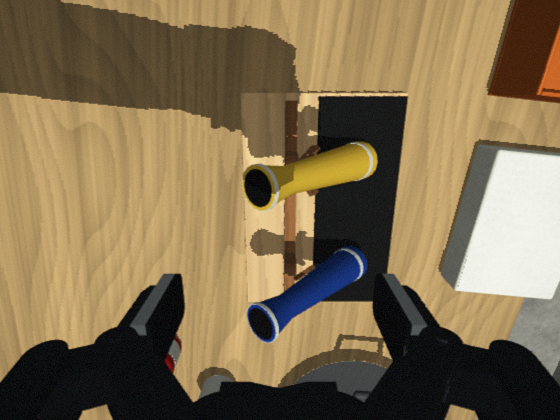

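View pics/side1.png

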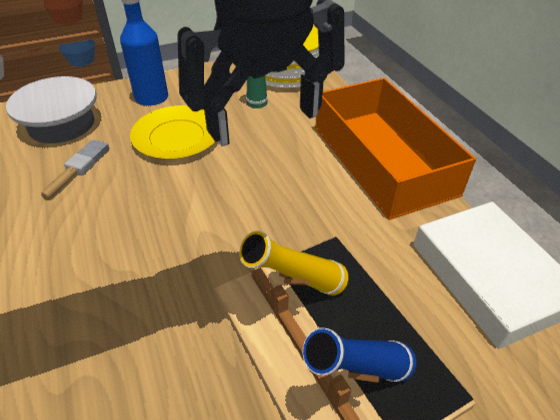

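The wrist view shows the yellow mouth at about (262,187), with the jaws open left and right along the board's x. I'll check that against the estimate.

```bash
python3 - <<'E'
from h import *
from scipy.spatial.transform import Rotation as R
M=np.array([[1.0,-0.0002,-0.0006,-0.0002],[0.0003,0.9463,0.3233,-0.084],[0.0005,-0.3233,0.9463,-0.1811],[0,0,0,1]])
T=np.eye(4);T[:3,:3]=R.from_euler('xyz',[180,0,5.91],degrees=True).as_matrix();T[:3,3]=[.51819,-.04202,.29282]
Wc=np.linalg.inv(T@M);k=np.array([[332.63,0,278.16],[0,332.63,208.33],[0,0,1]])
for p in [(.4988,-.0432,.1779),(.5144,-.1924,.1779),(.4825,-.0449,.1632),(.5150,-.0415,.1926)]:
    q=k@(Wc@np.append(p,1))[:3];print(q[:2]/q[2],q[2])
E
python3 -c "
import cv2
a=cv2.imread('pics/wrist1.png')[130:360,220:420];cv2.imwrite('pics/w1c.png',cv2.resize(a,(520,598),interpolation=2))"
```

```text
[257.54544367 189.92275862] 0.3070237476768416
[260.55596492 325.24959483] 0.35552259241151574
[241.46252367 185.81031719] 0.32094768431278453
[275.04350419 194.41473029] 0.29309653888019815
```

View pics/w1c.png

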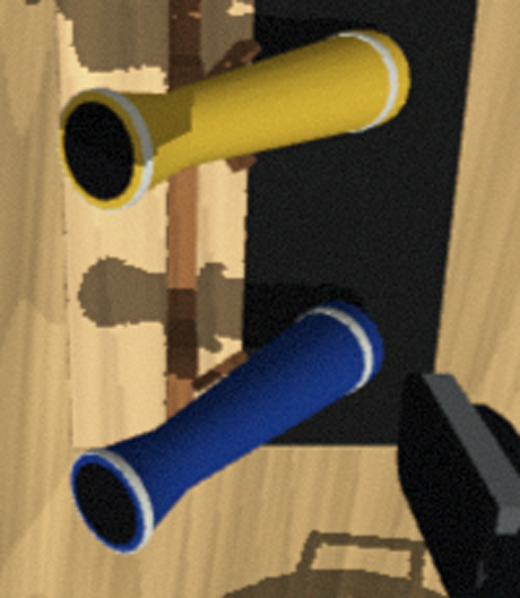

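The wrist view agrees within about 2 mm (mostly in y), so I'll descend around the rim.

>>> send_rows:
  targets:
    - [0,0,1,-30,0]
    - [0,0,1,-60,0]
    - [0,0,1,-85,0]
    - [0,0,1,-100,0]
    - [0,0,1,-112,0]
    - [0,0,1,-124,0]
    - [0,0,1,-136,0]
    - [0,0,1,-146,0]
    - [0,0,1,-154,0]
    - [0,0,1,-154,0]

```text
time: 3.12
ee_pos: [0.5183, -0.0401, 0.138]
tcp_rot: [-180.0, 0.0, 6.0]
wrist_force: [-0.2, -0.3, 0.6]
opening: 0.0854
```

Run:
```python
from workcell import bot
import cv2,numpy as np
for n in ["wrist","side","scene"]:
    c=bot.camera(n)["pixels"][:,:,::-1]
    if n=="side": c=cv2.resize(c[150:370,150:420],(783,580*1),interpolation=2)
    if n=="scene": c=cv2.resize(c[60:280,170:390],(594,594),interpolation=2)
    cv2.imwrite(f"pics/{n}2.png",c)
```

```text
(no output)
```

View pics/wrist2.png

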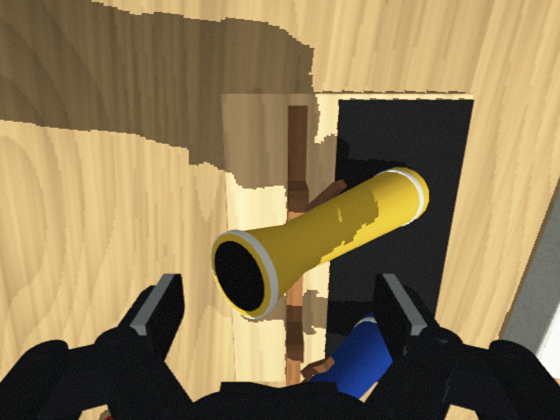

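View pics/side2.png

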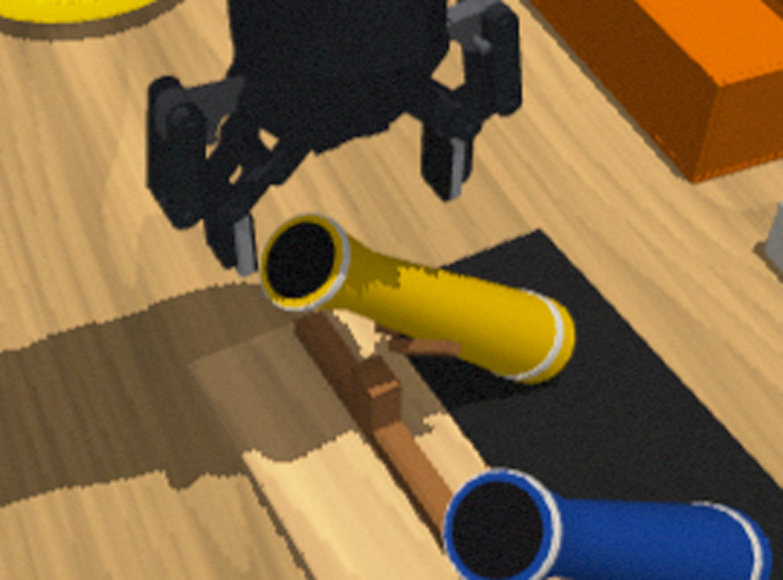

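View pics/scene2.png

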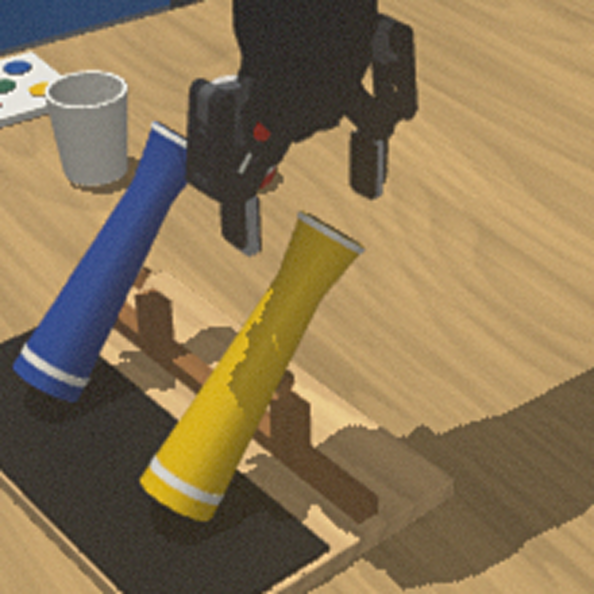

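Run:
```python
from h import *
a=np.radians(6);bx=np.array([np.cos(a),np.sin(a),0])
t=np.array([.5183,-.0401,.151])
for nm,p in [("rear",t-.0427*bx),("front",t+.0427*bx),("lowrim",np.array([.4825,-.0439,.1632])),("rim",np.array([.4988,-.0422,.1779]))]:
    print(nm,((proj("side",p)-[150,150])*[2.9,2.636]).round(),((proj("scene",p)-[170,60])*2.7).round())
# triangulate rear tip, front tip from pics
def tri(u,v):
    u=np.array(u)/[2.9,2.636]+[150,150]; v=np.array(v)/2.7+[170,60]
    c1,d1=ray("side",u);c2,d2=ray("scene",v)
    A=np.stack([d1,-d2],1);s=np.linalg.lstsq(A,c2-c1,rcond=None)[0];p,q=c1+s[0]*d1,c2+s[1]*d2
    return (p+q)/2,np.linalg.norm(p-q)
print(tri((250,272),(372,197)),tri((455,197),(250,253)), tri((305,260),(330,231)))
```

```text
rear [254. 314.] [361. 251.]
front [431. 246.] [252. 305.]
lowrim [267. 291.] [353. 238.]
rim [302. 257.] [333. 227.]
(array([ 0.47160839, -0.04626472,  0.18598435]), np.float64(0.007790604773505581)) (array([ 0.56461675, -0.03767125,  0.18660503]), np.float64(0.008931419346658195)) (array([ 0.50020719, -0.04252763,  0.17553022]), np.float64(0.00035073818250836206))
```

Run:
```python
from workcell import bot
import cv2,numpy as np
o=bot.get_obs(); print(o['time'],o['ee_pos'],o['tcp_rot'],o['wrist_force'],o['opening'],o['q'])
c=bot.camera("side")["pixels"][:,:,::-1]; d=bot.camera("scene")["pixels"][:,:,::-1]
a=cv2.resize(c[150:270,190:340],(750,600),interpolation=2);cv2.imwrite("pics/s3.png",a)
a=cv2.resize(d[60:180,210:360],(750,600),interpolation=2);cv2.imwrite("pics/c3.png",a)
```

```text
3.275 [ 0.51876726 -0.04011172  0.13899696] [ 1.79993197e+02 -3.30413516e-02  5.99106279e+00] [ 0.61584115 -0.17233337 -0.20195014] 0.08538260810165042 [-4.42093510e+00  9.29848721e-02 -9.22764315e-01  8.89505241e+01
 -7.19487856e-04  7.95880039e+01]
```

View pics/s3.png

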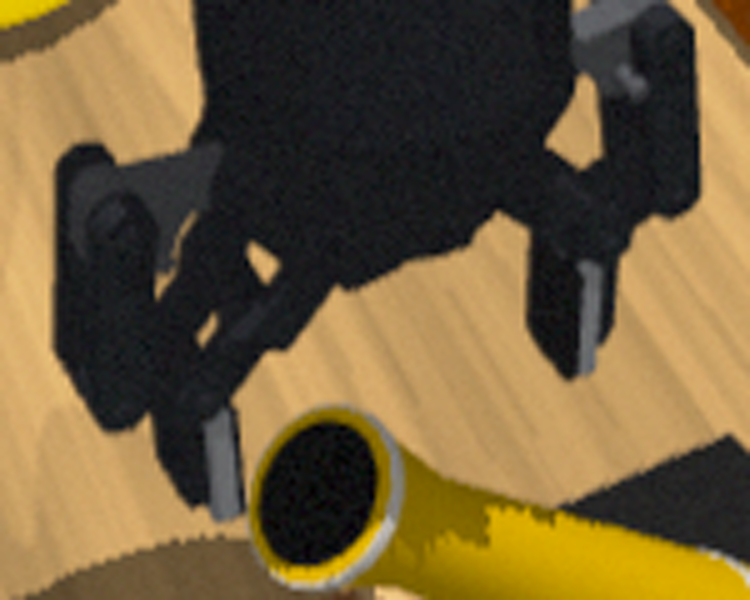

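View pics/c3.png

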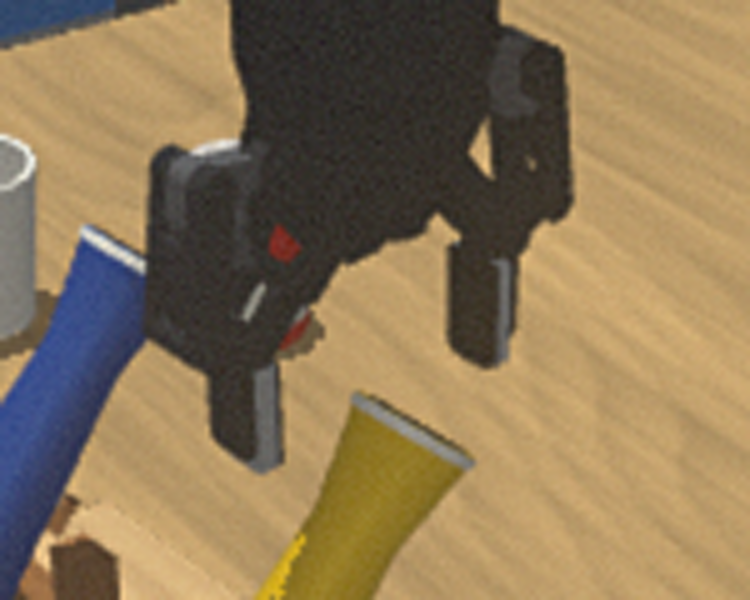

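Run:
```python
from h import *
a=np.radians(6);bx=np.array([np.cos(a),np.sin(a),0]);by=np.array([-np.sin(a),np.cos(a),0])
t=np.array([.5188,-.0401,0])
for nm,cam,px,s,off in [("rear","side",(238,253.6),-1,-.011),("front","side",(305.6,225),1,-.011),("rear","scene",(210+507/5,60+365/5),-1,.011),("front","scene",(210+283/5,60+468/5),1,.011)]:
    c,d=ray(cam,px); k=((t+off*by-c)@by)/(d@by); p=c+k*d; print(nm,cam,"x off",(p-t)@bx*1000,"z",p[2]*1000)
```

```text
rear side x off -45.29229652202792 z 192.89996359065526
front side x off 43.56729920251955 z 194.62594118146208
rear scene x off -49.182858278409434 z 191.79807500617753
front scene x off 42.81913468774276 z 192.50860470113767
```

The cameras consistently show the open fingertips at z≈0.193, about 54 mm behind the TCP. The given data suggests about 13 mm. Before relying on either, I'll rise and look at the fingers partly and fully shut.

>>> send_rows:
  targets:
    - [0,0,0,50,0]
    - [0,0,0,100,0]
    - [1,0,0,110,0]
    - [1,0,0,110,0]
    - [1,0,0,110,0]
    - [1,0,0,110,0]
    - [1,0,0,110,0]
    - [1,0,0,110,0]

```text
time: 4.38
ee_pos: [0.5185, -0.0401, 0.2483]
tcp_rot: [-180.0, 0.0, 6.0]
wrist_force: [-0.5, 0.4, -0.1]
opening: 0.0003
```

Run:
```python
from workcell import bot
import cv2,numpy as np
o=bot.get_obs(); print(o['time'],o['ee_pos'],o['opening'],bot.grasp_offset)
c=bot.camera("side")["pixels"][:,:,::-1]; d=bot.camera("wrist")["pixels"][:,:,::-1]
cv2.imwrite("pics/s4.png",c)
cv2.imwrite("pics/w4.png",d)
from h import *
print(proj("side",o['ee_pos']),proj("side",o['ee_pos']+[0,0,.04]))
```

```text
4.375 [ 0.51846459 -0.04011912  0.24833902] 0.00033009382110797024 0.0187
[267.99598296 198.94717244] [267.47723015 170.91548512]
```

View pics/s4.png

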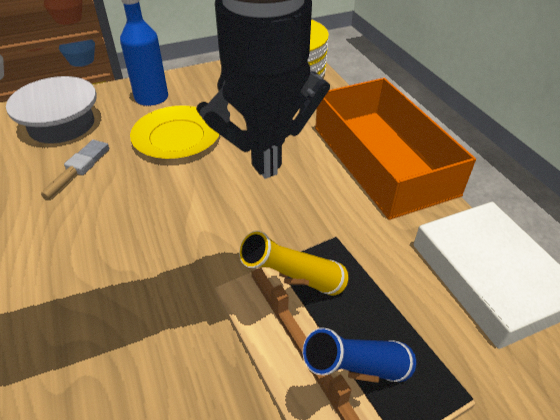

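View pics/w4.png

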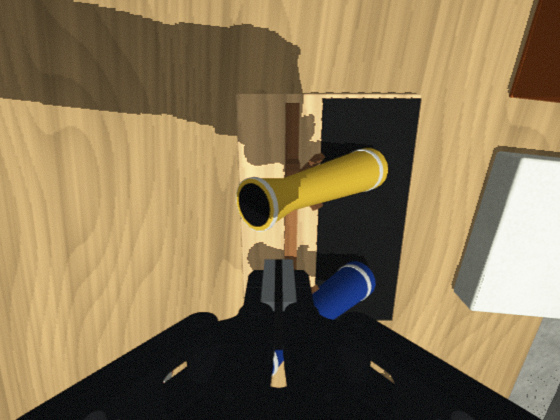

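Shut, the tips appear about 40 mm above the reported TCP in both views, so the real fingertips sit about 40 mm behind the reported TCP. I'll test this by touch. At the previous height I'll nudge +12 mm: fingers as documented would touch the rim, but the fingers as seen would not.

>>> send_rows:
  targets:
    - [0,0,0,0,0]
    - [0,0,0,0,0]
    - [0,0,0,-20,0]
    - [0,0,0,-60,0]
    - [0,0,0,-100,0]
    - [0,0,0,-110,0]
    - [0,3,0,-110,0]
    - [0,6,1,-110,0]
    - [0,9,1,-110,0]
    - [0,12,1,-110,0]

```text
time: 5.72
ee_pos: [0.5312, -0.0391, 0.1393]
tcp_rot: [180.0, -0.1, 6.0]
wrist_force: [-0.6, -0.1, -0.1]
opening: 0.0855
```

>>> send_rows:
  targets:
    - [0,0,0,0,0]

```text
time: 5.85
ee_pos: [0.5309, -0.0391, 0.1387]
tcp_rot: [180.0, -0.0, 6.0]
wrist_force: [-0.5, -0.2, -1.3]
opening: 0.0856
```

Run:
```python
from workcell import bot
import cv2,numpy as np
c=bot.camera("side")["pixels"][:,:,::-1]; d=bot.camera("scene")["pixels"][:,:,::-1]
a=cv2.resize(c[150:320,190:390],(400,340),interpolation=2)
b=cv2.resize(d[60:230,200:360],(320,340),interpolation=2);cv2.imwrite("pics/m5.png",np.hstack([a,b]))
```

```text
(no output)
```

View pics/m5.png

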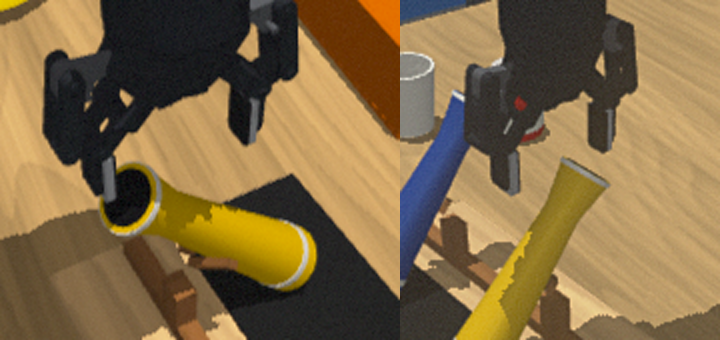

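Confirmed by touch: no force, and the vase didn't move, so the tips are about 54 mm behind the TCP when open. I'll back off and descend with the tips at about z = 0.153, which means TCP 0.099.

>>> send_rows:
  targets:
    - [0,-8,-1,0,0]
    - [0,-13,-1,0,0]
    - [0,-13,-1,-10,0]
    - [0,-13,-1,-20,0]
    - [0,-13,-1,-28,0]
    - [0,-13,-1,-34,0]
    - [0,-13,-1,-40,0]
    - [0,-13,-1,-40,0]

```text
time: 6.95
ee_pos: [0.5173, -0.0401, 0.0981]
tcp_rot: [-180.0, 0.0, 6.0]
wrist_force: [0.9, 0.1, 0.6]
opening: 0.0857
```

```bash
cat > look.py <<'E'
import sys
from workcell import bot
import cv2,numpy as np
k=sys.argv[1]
o=bot.get_obs(); print(o['time'],o['ee_pos'].round(4),o['wrist_force'].round(1),round(o['opening'],4))
c=bot.camera("side")["pixels"][:,:,::-1]; d=bot.camera("scene")["pixels"][:,:,::-1]
a=cv2.resize(c[130:330,200:400],(400,400),interpolation=2)
b=cv2.resize(d[60:260,190:390],(400,400),interpolation=2);cv2.imwrite(f"pics/m{k}.png",np.hstack([a,b]))
E
python3 look.py 6
```

```text
6.95 [ 0.5173 -0.0401  0.0981] [0.9 0.1 0.6] 0.0857
```

View pics/m6.png

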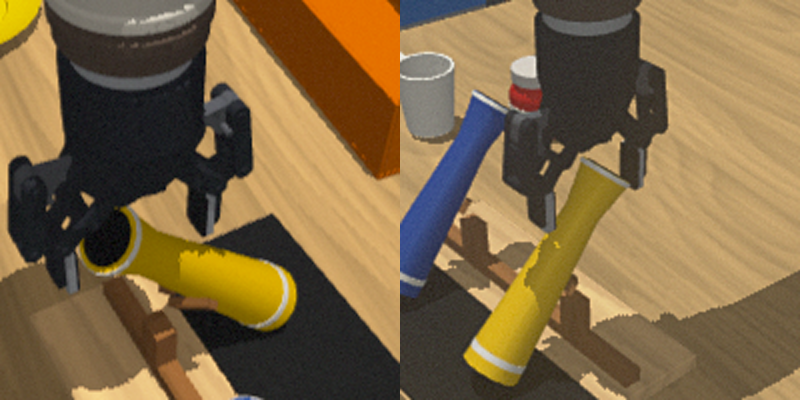

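The jaws now straddle the rim, rear pad just behind its lower edge. Approaching contact.

>>> send_rows:
  targets:
    - [0,2,0.2,0,0]
    - [0,4,0.4,0,0]
    - [0,6,0.6,0,0]
    - [0,7.5,0.8,0,0]
    - [0,7.5,0.8,0,0]

```text
time: 7.68
ee_pos: [0.5252, -0.0393, 0.0985]
tcp_rot: [180.0, 0.0, 6.0]
wrist_force: [-0.1, -0.0, -0.4]
opening: 0.0854
```

>>> send_rows:
  targets:
    - [0,1.5,0.2,1,0]
    - [0,3,0.3,2,0]
    - [0,3,0.3,2,0]

```text
time: 8.05
ee_pos: [0.5281, -0.039, 0.1007]
tcp_rot: [-180.0, 0.0, 6.0]
wrist_force: [-1.0, -0.2, 0.3]
opening: 0.0855
```

>>> send_rows:
  targets:
    - [0,2,0.2,2,0]
    - [0,4,0.4,4,0]
    - [0,4,0.4,4,0]

```text
time: 8.43
ee_pos: [0.5324, -0.0386, 0.1048]
tcp_rot: [180.0, -0.0, 6.0]
wrist_force: [-1.3, -0.4, -0.6]
opening: 0.0854
```

```bash
python3 look.py 7
```

```text
8.425 [ 0.5324 -0.0386  0.1048] [-1.3 -0.4 -0.6] 0.0854
```

View pics/m7.png

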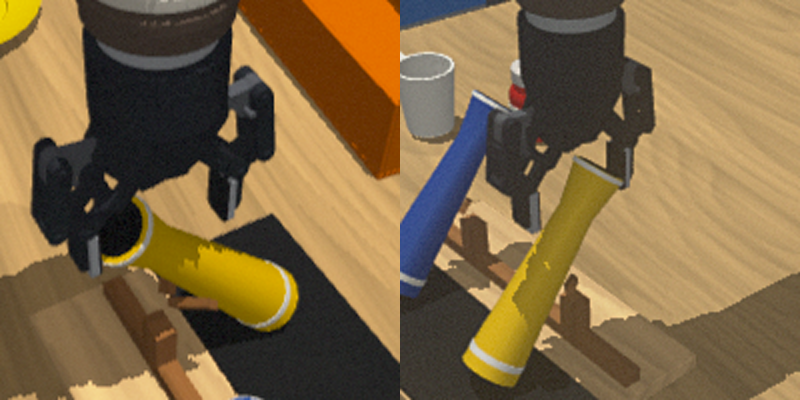

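Contact is steady at about 1 N and the rim has begun to follow, with lean at about 39°. I'll follow the rim edge's arc slowly to about 25°.

>>> send_rows:
  targets:
    - [0,3,0.3,2.2,0]
    - [0,7,0.7,5.1,0]
    - [0,11.5,1.2,8.4,0]
    - [0,16,1.7,11.3,0]
    - [0,20.5,2.1,14,0]
    - [0,25,2.6,16.7,0]
    - [0,29,3,18.9,0]
    - [0,33,3.4,20.9,0]
    - [0,37,3.9,22.8,0]
    - [0,40,4.2,24.3,0]

```text
time: 9.78
ee_pos: [0.5723, -0.0344, 0.1289]
tcp_rot: [-180.0, 0.0, 6.0]
wrist_force: [-0.1, -0.3, -0.4]
opening: 0.0852
```

```bash
python3 look.py 8
```

```text
9.775 [ 0.5723 -0.0344  0.1289] [-0.1 -0.3 -0.4] 0.0852
```

View pics/m8.png

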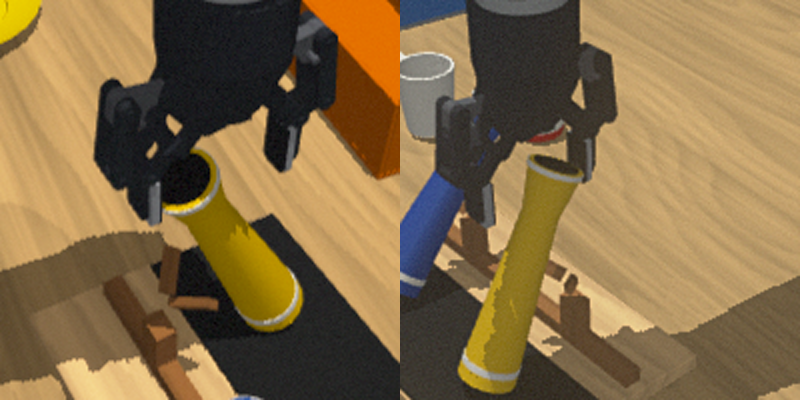

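The vase is tipping cleanly about its foot edge, lean about 25°, pads clear of everything else. Now I'll narrow the cage while holding the rear pad in place, so the front pad can catch the drop.

>>> send_rows:
  targets:
    - [0.07,-2.5,-0.3,1,0]
    - [0.14,-5.5,-0.6,2.5,0]
    - [0.21,-8.5,-0.9,4,0]
    - [0.27,-11,-1.2,5,0]
    - [0.27,-11.5,-1.2,5,0]
    - [0.27,-11.5,-1.2,5,0]

```text
time: 10.62
ee_pos: [0.5605, -0.0356, 0.1339]
tcp_rot: [180.0, -0.0, 6.0]
wrist_force: [-0.6, 0.0, 0.8]
opening: 0.062
```

```bash
python3 look.py 9
```

```text
10.625 [ 0.5605 -0.0356  0.1339] [-0.6  0.   0.8] 0.062
```

View pics/m9.png

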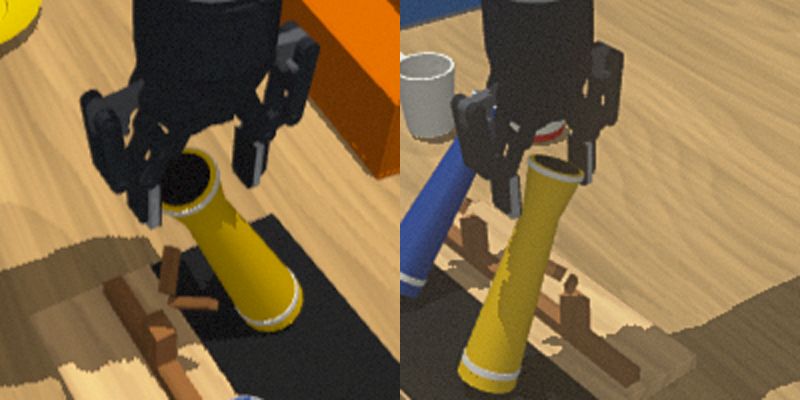

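The opening is 62 mm and the vase is still held at about 25°. Continuing slowly over the balance point, with the cage slightly narrower.

>>> send_rows:
  targets:
    - [0.3,2,0.2,1,0]
    - [0.33,4,0.4,2,0]
    - [0.33,7,0.7,3,0]
    - [0.33,10,1,4,0]
    - [0.33,13,1.4,5.2,0]
    - [0.33,16,1.7,6.3,0]
    - [0.33,19,2,7.2,0]
    - [0.33,22,2.3,8,0]
    - [0.33,24,2.5,8.5,0]
    - [0.33,26,2.7,9,0]

```text
time: 11.98
ee_pos: [0.5867, -0.0329, 0.1429]
tcp_rot: [-180.0, 0.0, 6.0]
wrist_force: [0.3, -0.4, 0.5]
opening: 0.0572
```

```bash
python3 look.py 10
```

```text
11.975 [ 0.5867 -0.0329  0.1429] [ 0.3 -0.4  0.5] 0.0572
```

View pics/m10.png

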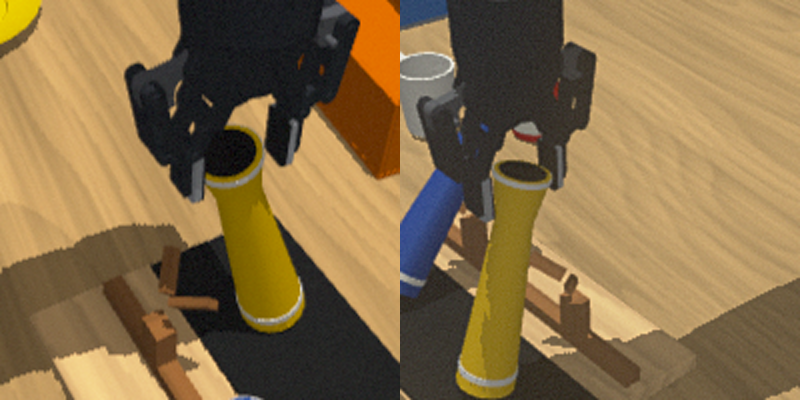

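It's near the balance point, at about 16°. Continuing so the front pad lets it down slowly.

>>> send_rows:
  targets:
    - [0.33,2,0.2,0.5,0]
    - [0.33,4,0.4,1,0]
    - [0.33,6,0.6,1.5,0]
    - [0.33,8,0.8,2,0]
    - [0.33,10,1,2.5,0]
    - [0.33,12,1.3,3,0]
    - [0.33,14,1.5,3,0]
    - [0.33,16,1.7,3.5,0]
    - [0.33,18,1.9,4,0]
    - [0.33,20,2.1,4,0]

```text
time: 13.32
ee_pos: [0.6067, -0.0308, 0.147]
tcp_rot: [-180.0, -0.0, 6.0]
wrist_force: [-0.5, -0.2, 0.5]
opening: 0.0575
```

```bash
python3 look.py 11
```

```text
13.325 [ 0.6067 -0.0308  0.147 ] [-0.5 -0.2  0.5] 0.0575
```

View pics/m11.png

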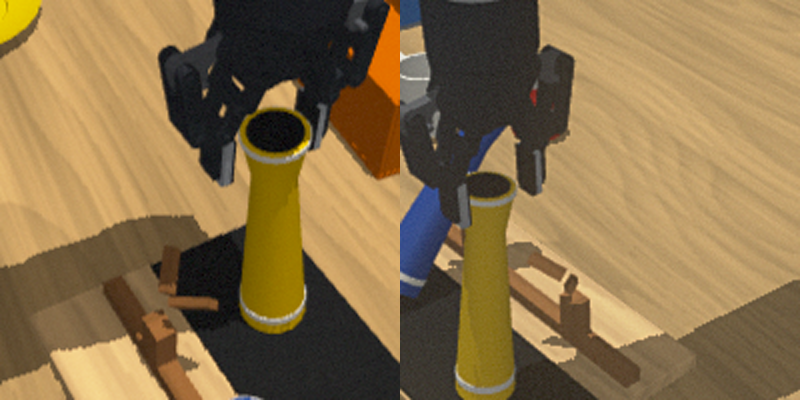

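The vase now rests on the front pad, lean about 6°. Lowering the rest of the way.

>>> send_rows:
  targets:
    - [0.33,2,0.2,0.5,0]
    - [0.33,4,0.4,1,0]
    - [0.33,6,0.6,1,0]
    - [0.33,8,0.8,1.5,0]
    - [0.33,10,1,2,0]
    - [0.33,12,1.3,2,0]
    - [0.33,14.5,1.5,2,0]
    - [0.33,17,1.8,2,0]
    - [0.33,20,2.1,2,0]
    - [0.33,22.5,2.4,2,0]

```text
time: 14.68
ee_pos: [0.6292, -0.0284, 0.1488]
tcp_rot: [-180.0, 0.0, 6.0]
wrist_force: [0.7, 0.2, 0.1]
opening: 0.0576
```

>>> send_rows:
  targets:
    - [0.33,2,0.2,0,0]
    - [0.33,2,0.2,0,0]
    - [0.33,2,0.2,0,0]

```text
time: 15.05
ee_pos: [0.631, -0.0282, 0.1489]
tcp_rot: [-180.0, 0.0, 6.0]
wrist_force: [0.5, 0.8, 0.3]
opening: 0.0573
```

```bash
python3 look.py 12;python3 - <<'E'
from workcell import bot
import cv2
cv2.imwrite("pics/w12.png",bot.camera("wrist")["pixels"][:,:,::-1])
E
```

```text
15.05 [ 0.631  -0.0282  0.1489] [0.5 0.8 0.3] 0.0573
```

View pics/m12.png

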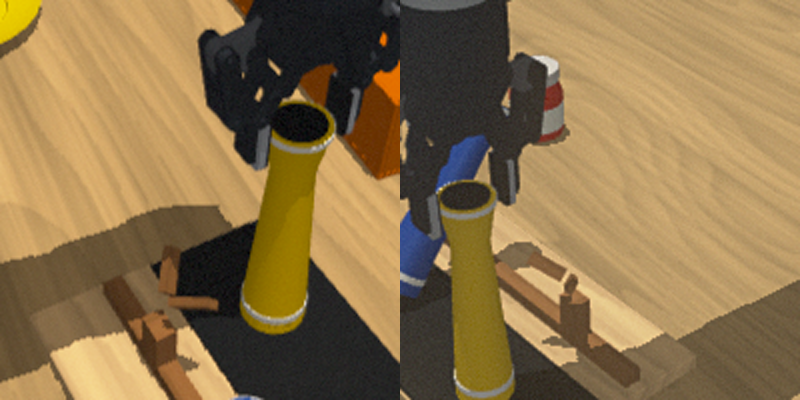

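View pics/w12.png

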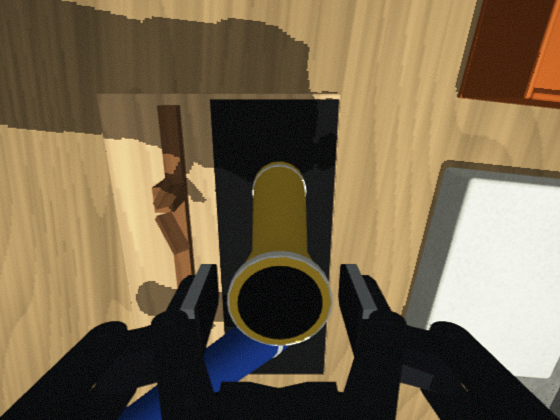

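Run:
```python
from h import *
for z in (.02,.21):
    p=np.array([.6316,-.0287,z]); print(z,(proj("side",p)-[200,130])*2,(proj("scene",p)-[190,60])*2+[400,0])
```

```text
0.02 [272.96449784 306.2360349 ] [485.21067961 386.43485412]
0.21 [300.71824478 122.14630568] [465.19468387 196.07232792]
```

It is upright: the rim and foot match the vertical prediction within about 1 mm, with clearance at both pads. Opening the jaws, rising and watching.

>>> send_rows:
  targets:
    - [0.2,0,0,0,0]
    - [0.1,0,0,0,0]
    - [0,0,0,0,0]
    - [0,0,0,8,0]
    - [0,0,0,20,0]
    - [0,0,0,40,0]
    - [0,0,0,65,0]
    - [0,0,0,95,0]
    - [0,0,0,130,0]
    - [0,0,0,140,0]

```text
time: 16.45
ee_pos: [0.6314, -0.0282, 0.2924]
tcp_rot: [180.0, -0.2, 6.0]
wrist_force: [1.0, -0.6, -0.7]
opening: 0.0853
```

>>> send_rows:
  targets:
    - [0,-30,0,20,0]
    - [0,-70,0,20,0]
    - [0,-100,0,20,0]
    - [0,-100,0,20,0]

```text
time: 16.95
ee_pos: [0.5298, -0.0282, 0.3113]
tcp_rot: [180.0, -0.2, 6.0]
wrist_force: [0.4, 0.4, -0.4]
opening: 0.0854
```

```bash
python3 look.py 13
```

```text
16.95 [ 0.5298 -0.0282  0.3113] [ 0.4  0.4 -0.4] 0.0854
```

>>> send_rows:
  targets:
    - [0,0,0,0,0]
    - [0,0,0,0,0]
    - [0,0,0,0,0]
    - [0,0,0,0,0]
    - [0,0,0,0,0]
    - [0,0,0,0,0]
    - [0,0,0,0,0]
    - [0,0,0,0,0]
    - [0,0,0,0,0]
    - [0,0,0,0,0]

```text
time: 18.3
ee_pos: [0.5311, -0.0282, 0.3089]
tcp_rot: [-180.0, -0.0, 6.0]
wrist_force: [-0.3, -0.3, -0.6]
opening: 0.0859
```

>>> send_rows:
  targets:
    - [0,0,0,0,0]
    - [0,0,0,0,0]
    - [0,0,0,0,0]
    - [0,0,0,0,0]
    - [0,0,0,0,0]
    - [0,0,0,0,0]
    - [0,0,0,0,0]
    - [0,0,0,0,0]
    - [0,0,0,0,0]
    - [0,0,0,0,0]

```text
time: 19.55
ee_pos: [0.5311, -0.0282, 0.3089]
tcp_rot: [180.0, 0.0, 6.0]
wrist_force: [0.2, -0.4, -0.4]
opening: 0.0852
```

>>> send_rows:
  targets:
    - [0,0,0,0,0]
    - [0,0,0,0,0]
    - [0,0,0,0,0]
    - [0,0,0,0,0]
    - [0,0,0,0,0]
    - [0,0,0,0,0]
    - [0,0,0,0,0]
    - [0,0,0,0,0]

```text
time: 20.55
ee_pos: [0.5311, -0.0282, 0.3088]
tcp_rot: [-180.0, 0.0, 6.0]
wrist_force: [0.1, -0.5, 0.3]
opening: 0.0856
```

```bash
python3 look.py 14
python3 - <<'E'
import cv2,numpy as np
a=cv2.imread("pics/m13.png").astype(int);b=cv2.imread("pics/m14.png").astype(int)
def yel(i): return (i[:,:,2]>90)&(i[:,:,0]<50)&(i[:,:,1]>70)
for s in (slice(0,400),slice(400,800)):
    for i in (a,b):
        ys,xs=np.nonzero(yel(i[:,s])); print(len(xs),xs.mean().round(2),ys.mean().round(2))
cv2.imwrite("pics/m1314.png",np.vstack([a,b])[:, :].astype(np.uint8)[200-200:800][::1][:600])
E
```

```text
20.55 [ 0.5311 -0.0282  0.3088] [ 0.1 -0.5  0.3] 0.0856
20477 259.43 175.59
20462 259.74 175.7
9241 80.16 305.46
9234 80.35 305.46
```

View pics/m14.png

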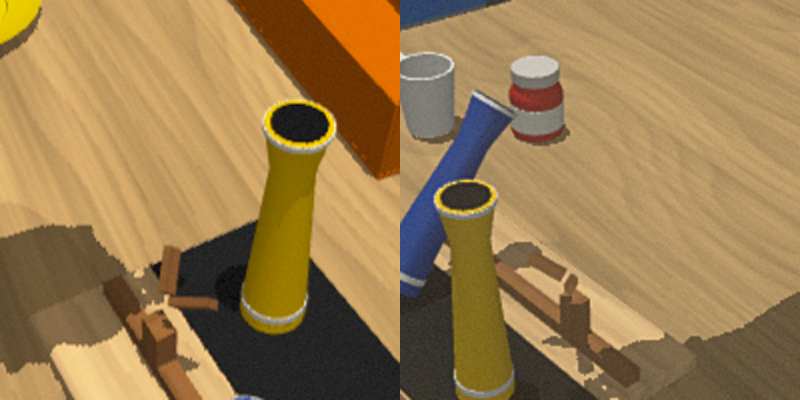

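The yellow vase stands upright and still: its centroid moved less than 0.3 px at 2× over 3.6 s. The blue vase is still leaning, with its rim at (492,105). Handing in.

```bash
python3 -c "
from workcell import bot
print(bot.job_done())"
```

```text
the job is handed in; nothing more can be done
None
```

The yellow vase is standing upright on its foot on the black mat, the blue vase is still leaning in its rest, and I have handed the job in. I straddled the yellow rim with the open jaws and pushed it slowly along its tipping arc with the rear pad. The front pad then eased it down as it dropped upright, and I opened the jaws and rose clear.

**Last checks:**
- After the arm was clear I watched for about 3.6 s. The yellow vase's image centroid shifted less than 0.2 px in both cameras, so I saw no wobble.
- Before I let go, its rim and foot matched the predicted vertical position to about 1–2 mm.
- The wrist force readings after each move stayed under about 1.5 N.
- The robot's clock read about 20.6 s at the end, against the 45 s limit.

**Disagreement found:** the description puts the TCP at the tips of the shut fingers, but the cameras showed the tips about 40 mm behind it when shut and about 54 mm when open. I confirmed this with a touch test that made no contact, and used the measured figures for the moves.

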